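# Move the flat lamp battery to the free charger

## Robot

A 7-joint arm with a two-finger parallel gripper is mounted at the origin on the work surface. World frame = base frame: x ahead of the robot, y to its left, z up, the work surface at z = 0. Lengths are in m, angles in degrees, forces in N, time in s.
With the tool pointing down it reaches from about 0.4 to 0.85 m from the base axis. Payload 10.4 kg.
Tool frame: the origin (TCP) lies between the finger pads; the fingertips stand bot.nose_length ahead of it and the grasp point (between the pads) lies 5 mm behind it (bot.nose_length is the distance from the TCP to the fingertips, in m); y points along the fingers, z is the direction in which the jaws open and shut, and the axes are right-handed (so a half turn about y gives the same grasp; the last joint's range is limited). The gripper opens to 87 mm and grips with 3 to 60 N. Pads are 19 mm wide; open, the fingers measure 117 mm over their backs; the gripper's body (75 mm by 190 mm) begins 51 mm behind the grasp point.
Start: joints at [65.34, 19.034, -3.707, 83.658, 1.238, 77.344, -5.071], TCP at [0.248, -0.574, 0.237] pointing down, gripper open.
Joint ranges: [-148.97, 148.97], [-28.65, 121.19], [-84.17, 76.75], [9.2, 138.47], [-72.65, 252.65], [3.7, 117.97], [-149.18, 149.18]. Speed limits (degrees/s): [127.2, 127.2, 159.86, 159.86, 180, 180, 180].

## Interface

Orientations are given as a 3x3 rotation matrix whose columns are the frame's x, y, z axes.
In Python, from rig import bot gives the robot as it stands.
- The arm moves only by the tool servo_tool, never from a script. Its argument "targets" is text: rows parted by semicolons, each of 7 numbers parted by spaces: the shift along the tool's x, y, z in mm, then the turn, a rotation vector about the tool's x, y, z in degrees, then the opening, from 0 (shut) to 1 (fully open). In form: dx dy dz rx ry rz hand; .... A call has 1 to 10 rows; each row is the pose to reach, as a shift and turn from the pose commanded when the call began, along the tool's axes at that moment; what a row does not reach only later rows make up. A row lasts 1/8 s, in which the tool goes at most 62.5 mm and 10.7 degrees, less where a joint would pass 70% of its speed; a pose out of reach is approached as far as the arm can. A call with a gripper value outside its range is refused whole. The fingers move at their own pace and stop on an object; "force" is the grip in N (left out, the last holds). Time passes only in rows, so rows that repeat a pose let the fingers close. It gives the time, the measured TCP pose, the force and the opening at its end, in the units of the state.
- bot.read_state(): the state, without advancing time (a new reading comes with each control period).
- bot.camera(name): name is "scene" or "top" or "wrist"; returns a dict with "color" (480x640x3 uint8, red, green, blue), "z_map" (480x640 float32, m along the optical axis (not along the pixel's ray), 0 where there is no reading), "fx", "fy", "cx", "cy" (pixels), "world_from_camera" (4x4, takes a point from camera to world coordinates). Camera axes: x right, y down, z forward; pixel columns grow to the right and rows downward; lengths in m; the calibration is good to about 2 mm. A picture is of the moment at which its call begins.
- bot.finish_job(): hands the job in, once; it reports no verdict.
Trained networks look in a picture, given as the dict that the camera call returned (one of the last four; its "shot" number tells which), for a name from the list of things; names that differ only in an ending like _2 or _b are one class to them, and where a whole thing is asked for, a point or a joint stands for the part that bears it (a point fixed in the world has none). Each returns a list of dicts, best first, with "p" (0 to 1); they miss things now and then, are a little off and sometimes report something else, mostly with a low value. They report only what shows in the picture. A call takes as long as a camera call. They do not tell look-alikes from the thing itself.
- bot.search_frame(picture, query): "rect" ([left, top, right, bottom] in pixels, round what is visible of it).
- bot.regions_of(picture, query): "pixels" (480x640 bool, what is visible of it) and "rect" ([left, top, right, bottom] in pixels, round what is visible of it).
- bot.mark_of(picture, query): "position" ([column, row] in pixels: a listed point, or the origin of a listed thing).
The state is a dict: "clock": time; "joint_positions": joint angles; "joint_velocities": joint speeds; "effort": joint torques, N m; "tcp_pos": TCP position; "eef_rot": TCP orientation; "wrist_force": force on the tool from outside, world axes, zero at the start; "torque": the same for the moment, N m; "width": finger opening in m.
Only numpy, scipy, OpenCV 4.12 (cv2) and the standard library are available. Lean on these libraries where they do the work, as an engineer would, in place of code of your own. Each camera call takes 0.05 s, during which the arm holds its last target.

## Task

The battery in the inspection lamp is flat. Squeeze its two side catches and slide it straight off the lamp, then slide it into the rails of the charger that has no battery until it is fully home and both catches have sprung out, and let go. Leave the other charger's battery and everything else on the bench where it is.

Things in the scene. Friction and masses are not known exactly. Their poses are not given: they have to be found in the camera images.
- battery: The flat battery, on the lamp at the start: black box 110 long (x), 50 wide (y), 66 high, about 0.45 kg. Origin: centre of its underside; +x is the end that enters the rails first, z up. Its foot (z 0 to 10 mm, x -50 to +50) is a dovetail 44 wide at the bottom, 34 on top, front end tapered 4 mm a side. Above it the body starts at z = 14.
- battery_button_l (a point): Middle of the face of the grey catch button on the battery's +y side (28 long x 24 high, proud of the side by 7 mm, at x = 0, z = 45 mm of the battery). It pushes straight in 6 mm against a light spring, 1 N rising to 2 N, then stops, so a pinch across both buttons releases the hooks and also holds the battery. 64 mm over both buttons, 52 when pinched in.
- battery_button_r (a point): The same on the battery's -y side.
- battery_hooks (a point): Midway between the rear faces of two steel hooks low on the sides, each moving with its button: x -26 to -2, z 14.5 to 19.5, out to y = +-32 mm. Square behind, they stop the battery leaving home unless both buttons are in by 4 mm or more. Bevelled in front, they ride over the keepers on the way in (about 10 N push) and spring out; or hold the buttons in, and they spring out on letting go.
- battery_catch_l (a joint): Travel of the button and hook on the battery's +y side, m: 0 = sprung out, 0.006 = fully pushed in.
- battery_catch_r (a joint): Travel of the button and hook on the battery's -y side, m: 0 = sprung out, 0.006 = fully pushed in.
- lamp_seat (a point): Where the battery's origin sits, and its axes, when home on the lamp: on the dock floor, 50 mm above the bench. Slide off along -x; the dock is like the chargers', open towards the robot. The lamp is fixed, with a dark base; its LED head and yoke stand up to 230 mm high to the +y side, nearest part 110 mm from this point.
- free_charger_seat (a point): Where the battery's origin sits, and its axes, when home on the charger without a battery: on its flat floor, 40 mm above the bench. Fixed grey case 92 wide; the floor runs from the open end at x = -110 mm (robot side) to the end stop at x = +50.5, where the foot's front stops. Behind the stop is a housing 26 high. The battery is clear of the rails when its origin is beyond x = -88 mm.
- free_charger_mouth (a point): Entrance of its two dovetail rails, mid-width on the floor, at x = -38 mm of the seat. The rails run from here to x = +50, 12 high, 37 apart on top and 47 at the floor (1.5 mm play each side of the foot), the first 12 mm flared 4 mm each side. On the rails' first 10 mm stand two steel keepers 56 apart, to 21.5 mm above the floor: the hooks latch behind them. Lamp dock alike.
- busy_charger_seat (a point): The same point of the other charger, of the same make, which already holds a battery and is to be left alone. The two chargers may be either way round.
- other_battery: The battery already charging in the other charger, like the first one; leave it alone. Origin at the centre of its underside.
- sanding_block: Cork sanding block 125 x 62 x 34 mm, lying between the lamp and the chargers. Origin under its centre. Leave it.
- flat_brush: Brush lying flat between the two chargers. Leave it.
- putty_knife: Spatula-shaped putty knife lying flat in front, on the robot's side. Leave it.
- sanding_discs: Stack of sanding discs, 125 mm across, 22 high, in front. Origin under its centre. Leave it.
- filler_tub: White tub 92 mm across, 95 high, behind the chargers. Leave it.
- stain_jar: Amber glass jar 72 mm across, 110 high, behind the chargers. Leave it.
- sample_board: Wooden sample board 160 x 90 x 18 mm, front right. Leave it.
Things that resemble listed ones, but are neither listed nor needed, are in the scene too. What is shaped like the battery but green is not meant.

How it is judged (in metres and radians):
On the way, in this order (a step that is already met when the one before it is completed fails the run):
1. both side catches of the lamp's battery are squeezed in (3 mm or more) while it is still home on the lamp (value of joint each of battery_catch_l, battery_catch_r above 0.003 m and x of battery in the frame of lamp_seat between -0.008 and 0.01 m), for 0.05 s.
2. the battery has been slid clear of the lamp's rails (distance between battery and lamp_seat above 0.085 m), for 0.05 s.
3. the battery is home in the free charger with both catches sprung out (x of battery in the frame of free_charger_seat between -0.004 and 0.003 m and y of battery in the frame of free_charger_seat between -0.0035 and 0.0035 m and z of battery in the frame of free_charger_seat between -0.003 and 0.003 m and angle between the x axis of battery and the x axis of free_charger_seat, either way round below 0.06 rad and value of joint each of battery_catch_l, battery_catch_r below 0.0015 m), for 0.2 s.
At the end, for the whole second after the job is handed in: The battery is home in the charger that was free: its origin within 4 mm of the charger's seat along the rails and 3.5 mm across and in height, in line with the rails within 0.06 rad, both catches sprung out (less than 1.5 mm pushed in), at rest and let go (all of step 3 and linear speed of battery below 0.01 m/s); the robot touches nothing.
It fails at once if the other battery is moved by more than 10 mm (distance of other_battery from where it was at the start of the episode above 0.01 m).
It fails at once if another loose thing on the bench is moved by more than 30 mm (distance of any of sanding_block, flat_brush, putty_knife, sanding_discs, filler_tub, stain_jar, sample_board from where it was at the start of the episode above 0.03 m).
It also fails if it takes over 58 s, if anything falls off the work surface, if the arm or the gripper's body presses on something with over 40 N, if the wrist force passes 120 N, or if a joint passes its speed limit or range.

## Working session

There is one attempt and no reset: what is moved stays moved. The work goes in short steps, Python scripts to look and compute and a tool call to move; the robot and the scene stay as the last step left them, time stands still between calls to the robot, and variables do not carry over. Pictures are saved under pics/ and viewed, and the job is handed in when it is done.

Besides the shell and the picture viewer there is one more tool, called as a command line: name --argument value ..., lists and objects as JSON in quotes. servo_tool: Moves the arm, as the interface text tells. Its arguments: {"type":"object","properties":{"targets":{"type":"string"},"force":{"type":"number"}},"required":["targets"]}

```bash
mkdir -p pics
cat > h.py <<'E'
import numpy as np, cv2
from rig import bot
np.set_printoptions(precision=4,suppress=True)
def save(p,n): cv2.imwrite('pics/'+n,cv2.cvtColor(p['color'],cv2.COLOR_RGB2BGR))
def cloud(p):
    z=p['z_map']; v,u=np.mgrid[0:480,0:640]
    P=np.stack([(u-p['cx'])/p['fx']*z,(v-p['cy'])/p['fy']*z,z],-1)
    T=p['world_from_camera']; W=P@T[:3,:3].T+T[:3,3]; W[z==0]=np.nan; return W
def at_z(p,uv,zw):
    T=p['world_from_camera']; d=T[:3,:3]@np.array([(uv[0]-p['cx'])/p['fx'],(uv[1]-p['cy'])/p['fy'],1]); o=T[:3,3]
    return o+d*(zw-o[2])/d[2]
E
python3 - <<'E'
from h import *
s=bot.read_state()
for k,v in s.items(): print(k,np.array(v))
print(bot.nose_length)
for c in ('top','scene'):
    p=bot.camera(c); save(p,c+'0.png'); W=cloud(p); np.save(c+'0.npy',W)
    print(c,p['world_from_camera'],p['fx'])
    for q in ('battery','battery_button_l','battery_button_r','lamp_seat','free_charger_seat','free_charger_mouth','busy_charger_seat','other_battery','sanding_block'):
        r=bot.mark_of(p,q)
        for x in r[:3]: 
            u,v=x['position']; print(c,q,round(x['p'],2),np.round([u,v],1), W[int(np.clip(v,0,479)),int(np.clip(u,0,639))])
E
```

```text
clock 0.0
joint_positions [65.3396 19.0717 -3.7067 83.7069  1.2364 77.3419 -5.0714]
joint_velocities [ 0.0348 -0.0589 -0.0466  0.1157 -0.03    0.0355 -0.052 ]
effort [  0.0001 -62.3241   0.0252 -38.99    -0.0611   0.0398   0.0002]
tcp_pos [ 0.2477 -0.5734  0.2357]
eef_rot [[-0.918  -0.0006  0.3966]
 [-0.3966  0.0013 -0.918 ]
 [ 0.     -1.     -0.0014]]
wrist_force [-0.7986  0.4991  0.3254]
torque [-0.0147 -0.048  -0.0216]
width 0.08689678284299805
0.014
top [[-0.0154 -0.9872  0.1585  0.4146]
 [-0.9998  0.0176  0.0125 -0.0463]
 [-0.0152 -0.1582 -0.9873  0.9561]
 [ 0.      0.      0.      1.    ]] 442.80665609382527
top battery 0.9 [292.5 341.3] [0.353  0.0161 0.0679]
top battery 0.77 [159.4 243.4] [0.5454 0.2703 0.1103]
top battery_button_l 0.69 [512.5 344.2] [ 0.3368 -0.4334  0.0155]
top battery_button_l 0.59 [292.7 328.3] [0.3775 0.0168 0.055 ]
top battery_button_l 0.57 [390.9 227.2] [ 0.5852 -0.1923  0.0207]
top battery_button_r 0.69 [512.5 344.2] [ 0.3368 -0.4334  0.0155]
top battery_button_r 0.59 [292.7 328.3] [0.3775 0.0168 0.055 ]
top battery_button_r 0.57 [390.9 227.2] [ 0.585
[... 886 characters left out ...]
0.16 [323.7 388.5] [ 0.8002 -0.236   0.0564]
scene battery_button_r 0.62 [432.5 196. ] [0.5403 0.2648 0.0979]
scene battery_button_r 0.42 [304.2 220.4] [0.3765 0.0102 0.0392]
scene battery_button_r 0.16 [323.7 388.5] [ 0.8002 -0.236   0.0564]
scene lamp_seat 0.72 [441.3 209.5] [0.5741 0.2637 0.0804]
scene free_charger_seat 0.71 [342.6 286.5] [ 0.6111 -0.053   0.0387]
scene free_charger_mouth 0.78 [329.5 277.2] [ 0.5766 -0.0611  0.0424]
scene busy_charger_seat 0.75 [214.3 321.3] [ 0.5984 -0.3282  0.098 ]
scene other_battery 0.58 [213.9 320.2] [ 0.5979 -0.3294  0.1008]
scene sanding_block 0.87 [380.7 257.8] [0.5842 0.0726 0.0357]
scene sanding_block 0.55 [214.3 321.6] [ 0.5984 -0.3282  0.098 ]
```

View pics/top0.png

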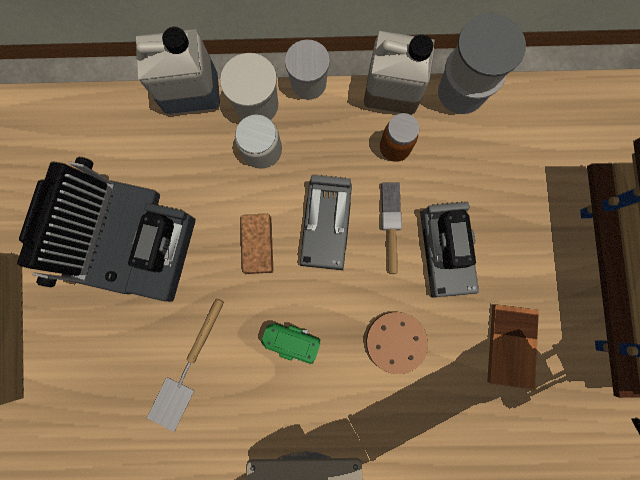

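View pics/scene0.png

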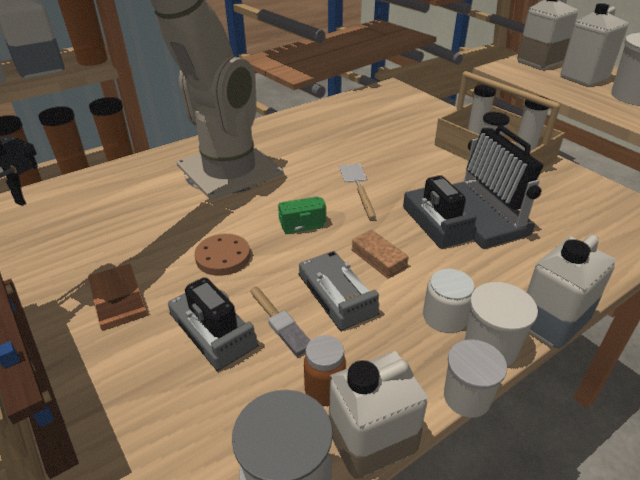

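Run:
```python
from h import *
for c in ('top','scene'):
    p=bot.camera(c); W=cloud(p)
    for nm,(x0,y0) in dict(lamp=(0.55,0.28),free=(0.61,-0.055),busy=(0.55,-0.3)).items():
        R=0.14; S=1500; n=int(2*R*S)
        m=(abs(W[...,0]-x0)<R)&(abs(W[...,1]-y0)<R)
        img=np.zeros((n,n,3),np.uint8); hm=np.full((n,n),-1.)
        for P,col in sorted(zip(W[m],p['color'][m]),key=lambda t:t[0][2]):
            i=int((x0+R-P[0])*S); j=int((y0+R-P[1])*S)
            img[max(0,i-1):i+2,max(0,j-1):j+2]=col[::-1]; hm[max(0,i-1):i+2,max(0,j-1):j+2]=P[2]
        h=cv2.applyColorMap(np.clip(hm/0.13*255,0,255).astype(np.uint8),cv2.COLORMAP_JET); h[hm<0]=0
        cv2.imwrite(f'pics/o_{nm}_{c}.png',np.hstack([img,h])[:, :800+40])
import glob
for nm in('lamp','free','busy'):
    a=[cv2.imread(f'pics/o_{nm}_{c}.png') for c in('top','scene')]
    o=np.vstack(a); o=cv2.resize(o,(800,800*o.shape[0]//o.shape[1])); o=cv2.resize(o,None,fx=.74,fy=.74); cv2.imwrite(f'pics/oo_{nm}.png',o); print(o.shape)
```

```text
(592, 592, 3)
(592, 592, 3)
(592, 592, 3)
```

View pics/oo_lamp.png

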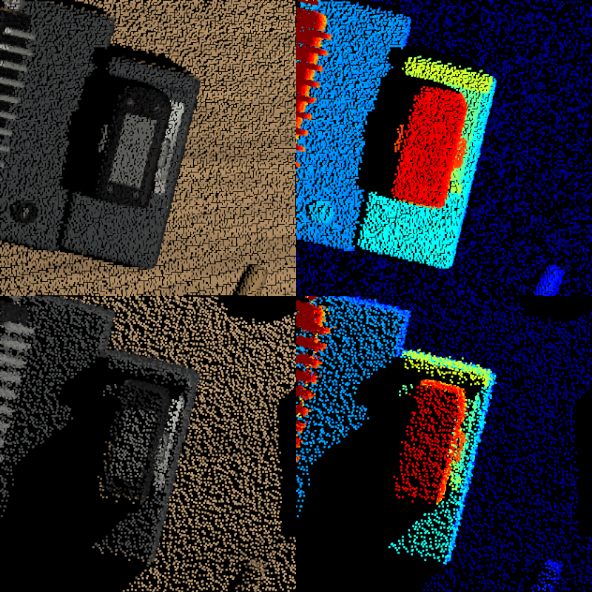

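View pics/oo_free.png

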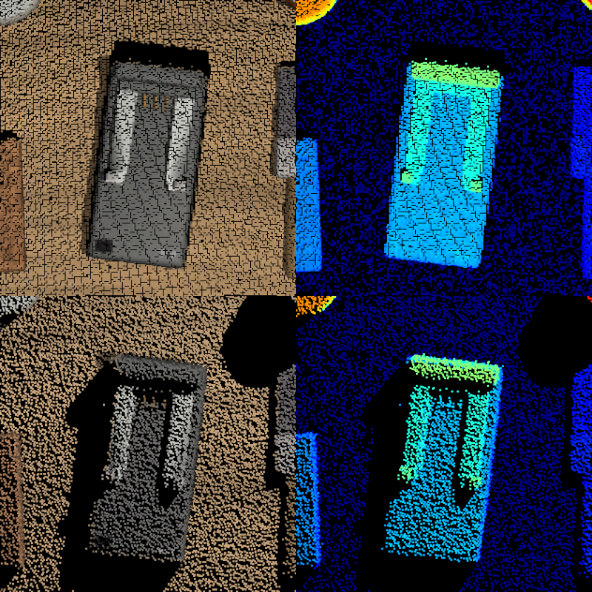

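```bash
cat >> h.py <<'E'
def rect(W,m):
    P=(W[m][:,:2]*1000).astype(np.float32); c,s,a=cv2.minAreaRect(P); b=cv2.boxPoints((c,s,a))
    e=[b[1]-b[0],b[2]-b[1]]; L=max(e,key=np.linalg.norm); L=L*np.sign(L[0])
    return np.array(c),sorted(s),np.degrees(np.arctan2(L[1],L[0])),len(P)
def clean(m):
    k=cv2.morphologyEx(m.astype(np.uint8),cv2.MORPH_OPEN,np.ones((3,3),np.uint8)); n,l,st,_=cv2.connectedComponentsWithStats(k)
    i=1+np.argmax(st[1:,4]); return l==i
E
python3 - <<'E'
from h import *
for c in ('top','scene'):
    p=bot.camera(c); W=cloud(p); x,y,z=W[...,0],W[...,1],W[...,2]
    print(c)
    f=(abs(x-.61)<.14)&(abs(y+.055)<.075)
    print('free case',rect(W,clean(f&(z>.032))))
    print('floor z',np.nanmedian(z[f&(z>.03)&(z<.046)]), 'housing',rect(W,clean(f&(z>.058))))
    l=(abs(x-.56)<.14)&(abs(y-.265)<.09)
    print('lamp bat top',rect(W,clean(l&(z>.105)&(z<.13))),np.nanmedian(z[l&(z>.105)&(z<.13)]))
    print('lamp housing',rect(W,clean(l&(z>.067)&(z<.085)&(x>.58))))
    b=(abs(x-.55)<.14)&(abs(y+.3)<.08)
    print('busy bat top',rect(W,clean(b&(z>.095))),'case',rect(W,clean(b&(z>.032))))
E
```

```text
top
free case (array([595.2117, -55.0308]), [92.07464599609375, 188.1598663330078], np.float32(-7.0223284), 3906)
floor z 0.039493074350195 housing (array([679.7661, -65.9742]), [17.88106918334961, 82.93836212158203], np.float32(82.51765), 325)
lamp bat top (array([551.3265, 293.1326]), [59.5079460144043, 111.19186401367188], np.float32(-7.5824394), 1488) 0.11551363448557733
lamp housing (array([618.9203, 275.7752]), [16.990459442138672, 82.24310302734375], np.float32(76.48797), 336)
busy bat top (array([ 547.759 , -312.5396]), [61.99921417236328, 110.48106384277344], np.float32(6.837501), 1509) case (array([ 533.0505, -313.5639]), [92.85650634765625, 189.4362335205078], np.float32(4.546252), 4150)
scene
free case (array([596.1369, -55.3801]), [93.26181030273438, 192.59046936035156], np.float32(-7.8845973), 2935)
floor z 0.04027508102467037 housing (array([679.9104, -64.5856]), [18.966716766357422, 83.3370132446289], np.float32(83.40466), 343)
lamp bat top (array([551.0659, 291.2924]), [54.59588623046875, 116.38954162597656], np.float32(-14.0573845), 683) 0.11632815380909578
lamp housing (array([619.6661, 278.988 ]), [46.771217346191406, 80.95659637451172], np.float32(53.89081), 346)
busy bat top (array([ 547.2115, -311.1176]), [63.464508056640625, 113.53089904785156], np.float32(4.6700835), 1364) case (array([ 532.4606, -312.3365]), [92.37117004394531, 192.32699584960938], np.float32(4.1106167), 3917)
```

```bash
cat >> h.py <<'E'
def plan(goal,head,tilt=None):
    """world goal TCP m, heading of battery x axis deg (tool z = -battery y) -> tool shift mm, turn deg"""
    s=bot.read_state(); R=np.array(s['eef_rot']); t=np.array(s['tcp_pos'])
    a=np.radians(head); bx=np.array([np.cos(a),np.sin(a),0]); by=np.array([-np.sin(a),np.cos(a),0])
    G=np.stack([-bx,[0,0,-1.],-by],1)
    from scipy.spatial.transform import Rotation as Ro
    print('shift',R.T@(np.array(goal)-t)*1000,'turn',np.degrees(Ro.from_matrix(R.T@G).as_rotvec()),np.linalg.det(G))
E
python3 - <<'E'
from h import *
p=bot.camera('wrist'); s=bot.read_state(); T=p['world_from_camera']; R=np.array(s['eef_rot'])
print(R.T@(T[:3,3]-s['tcp_pos']),R.T@T[:3,:3],p['fx'])
plan([.53,-.05,.36],-7.2)
W=np.load('top0.npy'); q=W.reshape(-1,3); q=q[(q[:,2]>.12)&(q[:,1]>.3)&(q[:,1]<.5)&(q[:,0]<.75)]
a=np.radians(-13.5); bx=np.array([np.cos(a),np.sin(a)]);by=np.array([-bx[1],bx[0]])
r=(q[:,:2]-[.553,.284]); print('lamp head min y off', np.percentile(r@by,[0,1,5]), q[:,2].max())
E
```

```text
[-0.0701 -0.1483 -0.0009] [[ 0.0001  0.9663  0.2574]
 [-0.0008 -0.2574  0.9663]
 [ 1.     -0.0003  0.0007]] 366.28603957383774
shift [-466.7032 -123.456  -368.924 ] turn [-0.0048 30.5649 -0.0018] 1.0
lamp head min y off [0.0179 0.1321 0.1373] 0.22554337989633733
```

servo_tool --targets "-40 -2 -25 0 3 0 1; -95 -3 -60 0 7 0 1; -152 -5 -97 0 10 0 1; -210 -6 -133 0 13 0 1; -268 -8 -170 0 17 0 1; -326 -9 -207 0 20 0 1; -384 -11 -244 0 24 0 1; -440 -12 -280 0 27 0 1; -492 -13 -313 0 30 0 1; -528 -14 -336 0 30.5 0 1" --force 25

```text
clock: 2.5
tcp_pos: [0.5911, -0.0679, 0.2505]
eef_rot: [[-0.992, 0.001, -0.126], [0.126, -0.0, -0.992], [-0.001, -1.0, 0.0]]
wrist_force: [0.5, -0.9, -0.2]
width: 0.0873
```

Run:
```python
from h import *
p=bot.camera('wrist'); save(p,'w1.png'); W=cloud(p); np.save('w1.npy',W); s=bot.read_state(); print(s['clock'],s['tcp_pos'],s['eef_rot'],s['joint_velocities'])
x,y,z=W[...,0],W[...,1],W[...,2]
for q in('free_charger_seat','free_charger_mouth'):
    for r in bot.mark_of(p,q)[:2]: print(q,r['p'],r['position'],at_z(p,r['position'],.04))
f=(abs(x-.61)<.14)&(abs(y+.055)<.075)
print('case',rect(W,clean(f&(z>.032))),'floor',np.nanmedian(z[f&(z>.03)&(z<.046)]))
print('housing',rect(W,clean(f&(z>.058)&(x>.62))))
```

```text
2.55 [ 0.5939 -0.0581  0.2503] [[-0.9932  0.0021 -0.1162]
 [ 0.1162  0.0047 -0.9932]
 [-0.0015 -1.     -0.0049]] [ 2.2677 -2.748  -0.4459  3.8124 -3.5234 -1.0493 10.1951]
free_charger_seat 0.71 [307.7, 198.3] [ 0.6107 -0.055   0.04  ]
free_charger_mouth 0.69 [310.9, 235.8] [ 0.5726 -0.053   0.04  ]
case (array([597.5632, -57.5978]), [66.22367095947266, 148.7554168701172], np.float32(82.82382), 105265) floor 0.03980268506397086
housing (array([625.519 , -41.0443]), [17.672395706176758, 108.37600708007812], np.float32(85.18832), 19867)
```

View pics/w1.png

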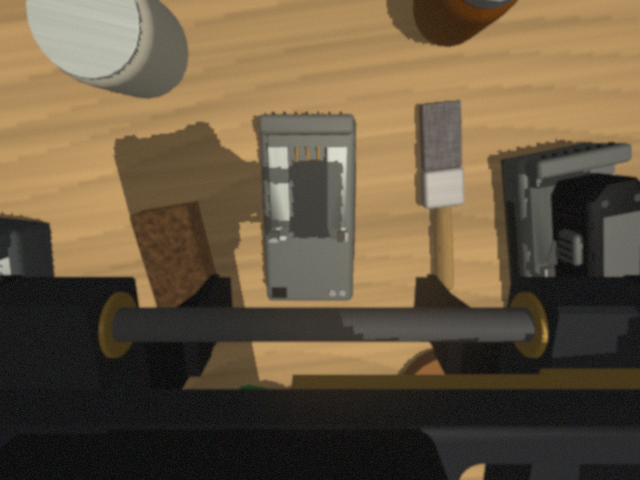

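```bash
cat >> h.py <<'E'
def dockfit(W,x0,y0,fz,yaw0):
    """fit case top: side edges, housing front face etc. in rough frame"""
    x,y,z=W[...,0],W[...,1],W[...,2]
    a=np.radians(yaw0); bx=np.array([np.cos(a),np.sin(a)]);by=np.array([-bx[1],bx[0]])
    u=(x-x0)*bx[0]+(y-y0)*bx[1]; v=(x-x0)*by[0]+(y-y0)*by[1]
    return u,v,z-fz
E
python3 - <<'E'
from h import *
for k in range(2):
    p=bot.camera('wrist'); W=cloud(p); s=bot.read_state(); print(s['clock'],s['tcp_pos'])
    u,v,h=dockfit(W,.611,-.057,.04,-7.2)
    # rails z 12 above floor: v-extents in u bins
    for u0 in np.arange(-.10,.08,.01):
        m=(abs(u-u0)<.005)&(abs(v)<.07)
        c=m&(h>-.008)&(h<.035); r=m&(h>.007)&(h<.03); fl=m&(abs(h)<.003)&(abs(v)<.023)
        e=lambda q:np.percentile(v[q],[1,99])*1000 if q.sum()>20 else None
        L=r&(v>0);Rr=r&(v<0)
        print(round(u0,3),'case',e(c),'rail in', v[L].min()*1e3 if L.sum()>5 else None, v[Rr].max()*1e3 if Rr.sum()>5 else None,'floor',np.median(h[fl])*1e3)
    hs=(abs(v)<.035)&(h>.022)&(h<.03)&(u>.03)&(u<.1); print('housing u',np.percentile(u[hs],[1,99]))
    fl=(abs(v)<.035)&(abs(h)<.004)&(u>-.14); print('floor u',np.percentile(u[fl],[0.2,1,99]))
    print('---')
    if k==0:
        for q in('free_charger_seat','free_charger_mouth'):
            for r in bot.mark_of(p,q)[:1]: print(q,r['p'],at_z(p,r['position'],.04))
E
```

```text
2.7 [ 0.5905 -0.068   0.2499]
-0.1 case [-43.1994  46.7618] rail in None None floor -0.0776163515679093
-0.09 case [-43.0236  45.6436] rail in None None floor -0.011932075831964928
-0.08 case [-43.7538  46.2661] rail in None None floor -0.029407303213123404
-0.07 case [-43.4082  46.8779] rail in None None floor -0.1379626446089896
-0.06 case [-42.9445  45.409 ] rail in None None floor -0.10439831702368368
-0.05 case [-43.2928  46.2184] rail in None None floor -0.07841987461728456
-0.04 case [-43.567   47.0063] rail in 24.049623617719117 -19.72737545366854 floor -0.07634784117057508
-0.03 case [-42.7839  45.6086] rail in 20.987555931623127 -17.607662134988733 floor -0.06500507113715165
-0.02 case [-42.9416  46.2801] rail in 20.82091488797966 -17.50748378250934 floor -0.11081543382312348
-0.01 case [-42.8528  46.914 ] rail in 20.694781022585175 -17.357402293769468 floor -0.08186766820824504
-0.0 case [-42.4273  46.1459] rail in 20.51843941157195 -17.232877213248535 floor -0.07994090894094391
0.01 case [-42.9623  46.1964] rail in 20.459494518507526 -17.092078660198172 floor -0.061294739
[... 1922 characters left out ...]
796 -17.00099339205096 floor -0.07443408263865109
0.03 case [-42.4577  46.0931] rail in 20.259718168625433 -16.995531805701763 floor -0.022503011905559978
0.04 case [-42.9648  46.2594] rail in 20.591491018853407 -16.99226540365003 floor -0.024762214286842832
0.05 case [-43.3197  46.2127] rail in 0.2574474929432228 -0.492909499560542 floor 0.030017672497335834
0.06 case [-42.7349  45.3067] rail in 0.23210677597460416 -0.162541938758534 floor 0.05187117306052619
0.07 case [-42.4101  42.4393] rail in 0.24700526126342387 -0.4329638707775505 floor nan
housing u [0.0602 0.0768]
floor u [-0.108  -0.1067  0.0568]
---
  return _methods._mean(a, axis=axis, dtype=dtype,
  ret = ret.dtype.type(ret / rcount)
```

Run:
```python
from h import *
for k in range(4):
    p=bot.camera('wrist');s=bot.read_state(); print(s['clock'],np.array(s['tcp_pos']),s['joint_positions'],p['world_from_camera'][:3,3])
```

```text
2.9 [ 0.5898 -0.071   0.2503] [ 22.6396  16.545  -24.802   86.4383   7.0458  78.5576 -99.9259] [ 0.659  -0.079   0.3985]
2.95 [ 0.5898 -0.071   0.2504] [ 22.6439  16.5399 -24.8127  86.4362   7.0427  78.5558 -99.9317] [ 0.6589 -0.079   0.3986]
3.0 [ 0.5899 -0.0707  0.2504] [ 22.6342  16.5434 -24.8283  86.433    7.0405  78.5511 -99.9307] [ 0.659  -0.0789  0.3986]
3.05 [ 0.5899 -0.0705  0.2504] [ 22.6255  16.5479 -24.8387  86.4277   7.0388  78.5535 -99.9372] [ 0.659  -0.0787  0.3987]
```

Run:
```python
from h import *
plan([.535,.292,.27],-13.5)
```

```text
shift [ 100.1266  -19.7921 -352.6809] turn [-0.0235  6.2669 -0.0183] 0.9999999999999998
```

servo_tool --targets "10 -3 -35 0 1 0 1; 24 -6 -85 0 2 0 1; 40 -10 -140 0 3 0 1; 56 -14 -195 0 4 0 1; 72 -18 -250 0 5 0 1; 86 -20 -300 0 6 0 1; 97 -20 -340 0 6.3 0 1; 100 -20 -353 0 6.3 0 1; 100 -20 -353 0 6.3 0 1"

```text
clock: 4.18
tcp_pos: [0.5348, 0.2932, 0.2701]
eef_rot: [[-0.973, -0.0, -0.232], [0.232, -0.0, -0.973], [0.0, -1.0, 0.0]]
wrist_force: [1.0, 0.3, 0.6]
width: 0.0872
```

Run:
```python
from h import *
p=bot.camera('wrist'); save(p,'w2.png'); W=cloud(p); np.save('w2.npy',W); s=bot.read_state(); print(s['clock'],np.array(s['tcp_pos']),s['eef_rot'])
for q in('battery','battery_button_l','battery_button_r','lamp_seat'):
    for r in bot.mark_of(p,q)[:2]: print(q,r['p'],r['position'],at_z(p,r['position'],.05 if q in('battery','lamp_seat') else .095))
```

```text
4.225 [0.5354 0.292  0.2701] [[-0.9724  0.0001 -0.2334]
 [ 0.2334 -0.0009 -0.9724]
 [-0.0003 -1.      0.0008]]
battery 0.69 [315.0, 196.6] [0.5542 0.297  0.05  ]
battery_button_l 0.75 [279.2, 208.7] [0.557  0.3283 0.095 ]
battery_button_l 0.68 [352.8, 201.9] [0.5477 0.2631 0.095 ]
battery_button_r 0.75 [279.2, 208.7] [0.557  0.3283 0.095 ]
battery_button_r 0.68 [352.8, 201.9] [0.5477 0.2631 0.095 ]
```

View pics/w2.png

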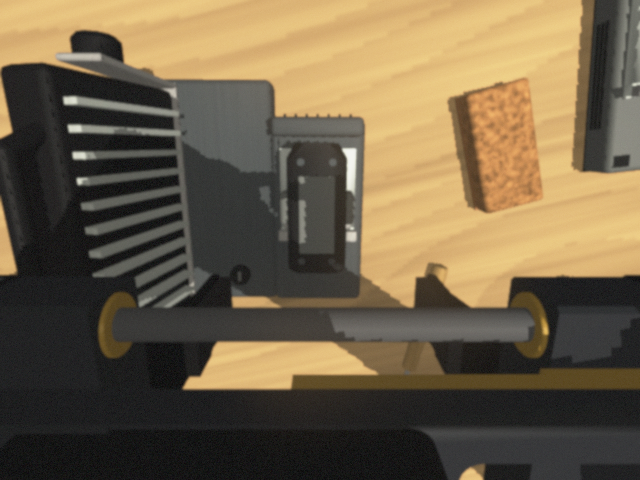

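Run:
```python
from h import *
p=bot.camera('wrist'); W=cloud(p)
u,v,h=dockfit(W,.552,.292,.05,-13.5)
e=lambda q:np.percentile(v[q],[1,99])*1000 if q.sum()>20 else None
for u0 in np.arange(-.11,.08,.01):
    m=(abs(u-u0)<.005)&(abs(v)<.07); t=m&(h>.058)&(h<.075); b=m&(h>.03)&(h<.057); c=m&(h>-.008)&(h<.03)&(v<0)
    print(round(u0,3),'top',e(t),'btn',e(b),'caseR',v[c].min()*1e3 if c.any() else None, 'toph',np.median(h[t])*1e3 if t.any() else 0)
t=(abs(v)<.02)&(h>.055)&(h<.075); print('top u',np.percentile(u[t],[1,99]))
for sg in(1,-1):
    bt=(sg*v>.027)&(abs(v)<.036)&(h>.03)&(h<.06)&(abs(u)<.03); print('button u',np.percentile(u[bt],[2,98]),np.percentile(h[bt],[2,98]),np.percentile(sg*v[bt],98),bt.sum())
hs=(abs(v)<.035)&(h>.022)&(h<.03)&(u>.05)&(u<.1); print('housing u',np.percentile(u[hs],[1,99]))
fl=(abs(v)<.035)&(abs(h)<.004)&(u>-.14); print('floor u',np.percentile(u[fl],[0.2,1,99]),np.median(h[fl]))
hd=(h>.07)&(v>.06)&(v<.2)&(abs(u)<.2)&(h<.19)&(u>-.04); print('head v',np.percentile(v[hd],[.1,1,5]))
from cv2 import minAreaRect
print(rect(W,clean((abs(u)<.07)&(abs(v)<.04)&(h>.062)&(h<.075))))
```

```text
-0.11 top None btn None caseR -39.994039832497165 toph 0
-0.1 top None btn None caseR -42.44020869784311 toph 0
-0.09 top None btn None caseR -42.28287523868704 toph 0
-0.08 top None btn None caseR -41.96536818907004 toph 0
-0.07 top None btn None caseR -41.60638239594171 toph 0
-0.06 top [-17.2702  24.053 ] btn None caseR -42.53157763627209 toph 65.37388955014788
-0.05 top [-20.672   27.5415] btn None caseR -42.386103743994276 toph 65.88999729423965
-0.04 top [-21.4766  28.0442] btn None caseR -42.192010881462515 toph 66.04564189715413
-0.03 top [-21.3035  28.0182] btn None caseR -41.77356570886056 toph 66.87141689472597
-0.02 top [-21.1623  27.72  ] btn None caseR -42.68156095173517 toph 66.86036593834653
-0.01 top [-21.0698  27.3913] btn [-29.4092  35.3179] caseR -42.551169665575415 toph 66.88466003222342
-0.0 top [-20.9587  28.2031] btn [-29.2186  35.8838] caseR -42.10627047182773 toph 66.85381535528983
0.01 top [-21.7231  27.7668] btn [-28.8467  35.6918] caseR -42.92415431585904 toph 66.90531855251102
0.02 top [-21.505   27.4129] btn None caseR -42.76233681924741 toph 66.82035634782106
0.03 top [-21.3671  27.2907] btn None caseR -42.48337987641254 toph 65.96737245111748
0.04 top [-21.193   27.7718] btn None caseR -42.12863082699453 toph 65.8771816025374
0.05 top [-17.8983  23.9713] btn None caseR -42.95993734820441 toph 65.6102723734832
0.06 top None btn None caseR -42.693661020836956 toph 0
0.07 top None btn None caseR -42.311342718703045 toph 0
top u [-0.0547  0.0527]
button u [-0.0138  0.0129] [0.0469 0.0578] 0.03548715857142047 236
button u [-0.012   0.0119] [0.0484 0.0575] 0.0294073855868382 67
housing u [0.0604 0.0759]
floor u [-0.1095 -0.1092  0.0581] -0.00018696157914678546
head v [0.1246 0.1266 0.1325]
(array([551.4213, 295.4702]), [49.75510025024414, 109.6137466430664], np.float32(-13.535328), 7278)
```

Run:
```python
from h import *
plan([.5523,.2952,.091],-13.5)
```

```text
shift [-15.5696 179.2905  -7.2225] turn [-0.0225 -0.0511 -0.0269] 0.9999999999999998
```

servo_tool --targets "-14 20 -7 0 0 0 1; -15.5 65 -7 0 0 0 1; -15.5 115 -7 0 0 0 1; -15.5 155 -7 0 0 0 1; -15.5 174 -7 0 0 0 1; -15.5 179 -7 0 0 0 1; -15.5 179 -7 0 0 0 1"

```text
clock: 5.35
tcp_pos: [0.5522, 0.2968, 0.0925]
eef_rot: [[-0.973, 0.002, -0.233], [0.233, 0.001, -0.973], [-0.001, -1.0, -0.001]]
wrist_force: [-1.0, 0.7, 1.0]
width: 0.087
```

Run:
```python
from h import *
p=bot.camera('wrist'); save(p,'w3.png'); plan([.5523,.2952,.091],-13.5); s=bot.read_state(); print(s['tcp_pos'],s['wrist_force'],s['clock'])
```

```text
shift [-0.3623  1.8451  1.7531] turn [ 0.0849  0.0614 -0.1054] 0.9999999999999998
[0.5524 0.297  0.0928] [-0.2387  0.7377  0.3645] 5.4
```

View pics/w3.png

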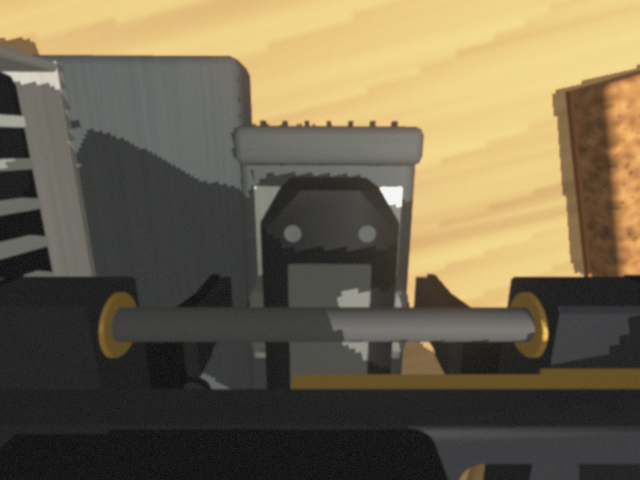

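servo_tool --targets "0 1 2.5 0 0 0 1; 0 1 2.5 0 0 0 0.6; 0 1 2.5 0 0 0 0.4; 0 1 2.5 0 0 0 0.4; 0 1 2.5 0 0 0 0.4; 0 1 2.5 0 0 0 0.4" --force 25

```text
clock: 6.15
tcp_pos: [0.5511, 0.2944, 0.0907]
eef_rot: [[-0.973, 0.001, -0.232], [0.232, 0.001, -0.973], [-0.001, -1.0, -0.001]]
wrist_force: [-0.8, 0.4, 3.6]
width: 0.0498
```

Run:
```python
from h import *
p=bot.camera('wrist'); save(p,'w4.png'); s=bot.read_state(); print(s['tcp_pos'],s['wrist_force'],s['width'],s['clock'])
```

```text
[0.5511 0.2944 0.0906] [-0.02    1.0547  3.7688] 0.04973412178410828 6.2
```

View pics/w4.png

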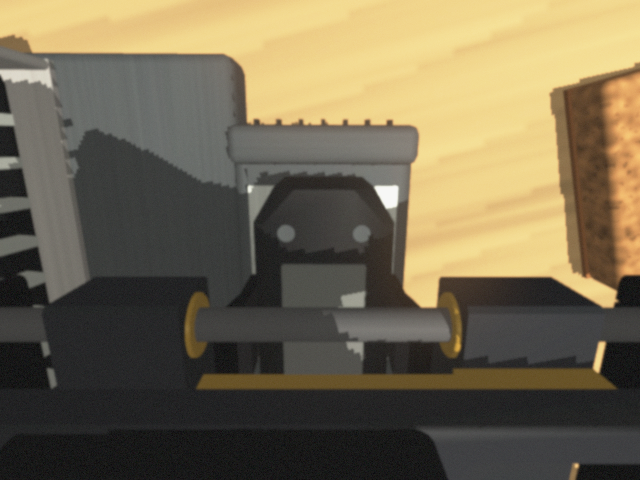

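servo_tool --targets "4 0 0 0 0 0 0.4; 10 0 0 0 0 0 0.4; 18 0 0 0 0 0 0.4; 28 0 0 0 0 0 0.4; 28 0 0 0 0 0 0.4"

```text
clock: 6.82
tcp_pos: [0.5232, 0.3005, 0.0906]
eef_rot: [[-0.973, 0.0, -0.232], [0.232, -0.001, -0.973], [-0.0, -1.0, 0.001]]
wrist_force: [-3.0, -2.5, 7.3]
width: 0.05
```

Run:
```python
from h import *
p=bot.camera('wrist'); save(p,'w5.png'); s=bot.read_state(); print(s['tcp_pos'],s['wrist_force'],s['width'],s['clock'])
```

```text
[0.5232 0.3005 0.0906] [-2.1201 -2.2837  8.5076] 0.049786062540744844 6.875
```

View pics/w5.png

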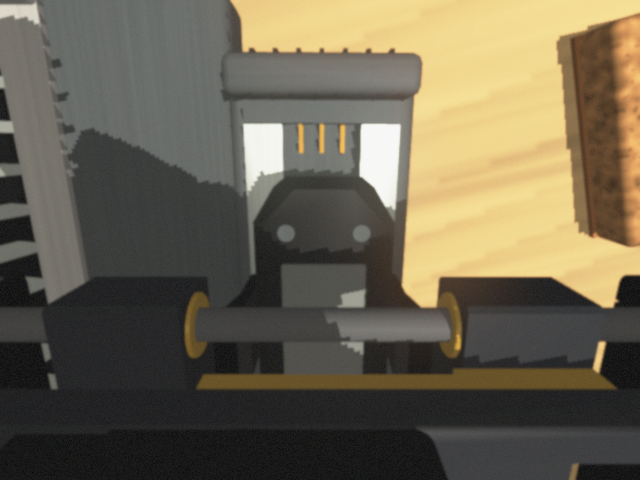

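servo_tool --targets "8 -0.5 0 0 0 0 0.4; 22 -0.5 0 0 0 0 0.4; 38 -0.5 0 0 0 0 0.4; 54 -0.5 0 0 0 0 0.4; 70 -0.5 0 0 0 0 0.4; 80 -0.5 0 0 0 0 0.4; 84 -0.5 0 0 0 0 0.4; 84 -0.5 0 0 0 0 0.4"

```text
clock: 7.88
tcp_pos: [0.4412, 0.3202, 0.0905]
eef_rot: [[-0.973, -0.001, -0.232], [0.232, -0.001, -0.973], [0.001, -1.0, 0.001]]
wrist_force: [-2.1, -0.8, 4.1]
width: 0.0498
```

Run:
```python
from h import *
p=bot.camera('wrist'); save(p,'w6.png'); s=bot.read_state(); print(s['tcp_pos'],s['wrist_force'],s['torque'],s['width'],s['clock'])
```

```text
[0.4412 0.3202 0.0905] [-2.3158 -0.2855  2.8985] [-0.084   0.6455 -0.0156] 0.04988613530763084 7.925
```

View pics/w6.png

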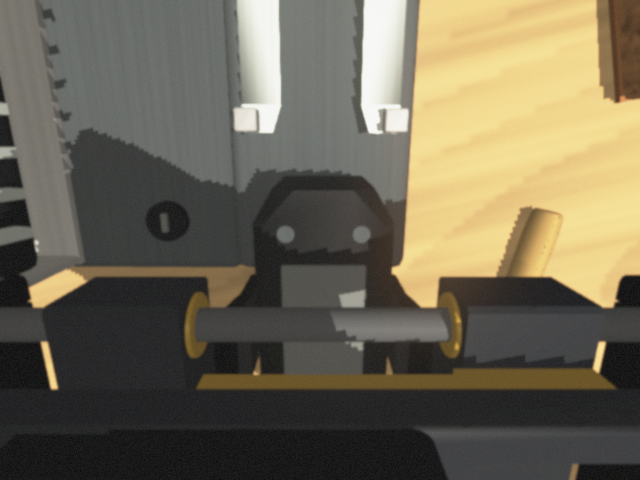

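Run:
```python
from h import *
plan([.500,-.0425,.15],-7.2)
```

```text
shift [-141.1883  -59.3927  339.2477] turn [-0.0379 -6.2024  0.0727] 1.0
```

servo_tool --targets "2 -25 0 0 0 0 0.4; 0 -55 5 0 0 0 0.4; -10 -59 30 0 -1 0 0.4; -32 -59 75 0 -2 0 0.4; -54 -59 125 0 -3 0 0.4; -76 -59 175 0 -4 0 0.4; -98 -59 228 0 -5 0 0.4; -120 -59 282 0 -6 0 0.4; -137 -59 328 0 -6.2 0 0.4; -141 -59 339 0 -6.2 0 0.4"

```text
clock: 9.18
tcp_pos: [0.4995, -0.0464, 0.1487]
eef_rot: [[-0.991, -0.002, -0.131], [0.131, -0.001, -0.991], [0.002, -1.0, 0.001]]
wrist_force: [-0.1, 0.6, -3.7]
width: 0.05
```

Run:
```python
from h import *
bot.camera('top'); bot.camera('top'); p=bot.camera('wrist'); save(p,'w7.png'); s=bot.read_state(); print(s['tcp_pos'],s['wrist_force'],s['torque'],s['width'],s['clock'])
plan([.5124,-.044,.0825],-7.2)
```

```text
[ 0.4999 -0.0419  0.149 ] [-0.7777  1.4744 -4.1997] [ 0.1008  0.0323 -0.0053] 0.04996439462261922 9.325
shift [-12.8229  66.4406   0.4679] turn [ 0.0164 -0.0615  0.1016] 1.0
```

View pics/w7.png

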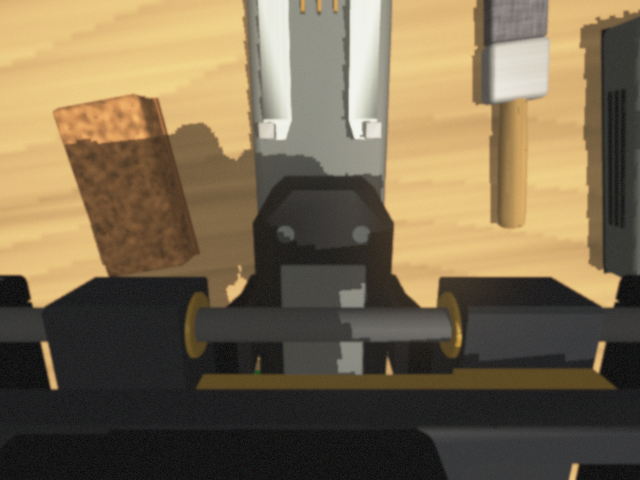

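servo_tool --targets "-8 20 0 0 0 0 0.4; -12 48 0.5 0 0 0 0.4; -12.5 62 0.5 0 0 0 0.4; -12.5 66 0.5 0 0 0 0.4; -12.5 66 0.5 0 0 0 0.4; -12.5 66 0.5 0 0 0 0.4"

```text
clock: 10.07
tcp_pos: [0.5132, -0.0444, 0.0846]
eef_rot: [[-0.992, 0.001, -0.126], [0.126, -0.0, -0.992], [-0.001, -1.0, -0.0]]
wrist_force: [0.3, 0.1, -3.9]
width: 0.0497
```

Run:
```python
from h import *
p=bot.camera('wrist'); save(p,'w8.png'); s=bot.read_state(); print(s['tcp_pos'],s['wrist_force'],s['torque'],s['width'],s['clock'])
plan([.5124,-.044,.0825],-7.2)
W=cloud(p)
u,v,h=dockfit(W,.6127,-.0556,.04,-7.2)
for u0 in np.arange(-.04,.045,.01):
    m=(abs(u-u0)<.005)&(abs(v)<.07); c=m&(h>-.008)&(h<.03);r=m&(h>.007)&(h<.03);L=r&(v>0);Rr=r&(v<0)
    print(round(u0,3),np.percentile(v[c],[1,99])*1e3 if c.sum()>20 else 0,v[L].min()*1e3 if L.any() else 0,v[Rr].max()*1e3 if Rr.any() else 0)
t=(abs(v)<.035)&(h>.06)&(h<.074)&(u<-.03); print('bat top u max',np.percentile(u[t],99), np.median(h[t]))
for u0 in (-.08,-.075,-.07): 
    m=t&(abs(u-u0)<.003); print('bat v',np.percentile(v[m],[1,99])*1e3 if m.any() else 0)
```

```text
[ 0.5132 -0.0444  0.0846] [-0.4617 -0.3153 -4.5635] [0.0375 0.0051 0.0131] 0.04978604132059998 10.125
shift [ 0.8826  2.065  -0.3214] turn [ 0.0094 -0.0357 -0.0848] 1.0
-0.04 [-43.9131  44.2353] 0.07267772791876535 -0.35753539214440805
-0.03 [-43.9329  44.2764] 18.493814293007013 -18.32015094212175
-0.02 [-43.8849  44.283 ] 18.58359864515466 -18.269109776620898
-0.01 [-43.8904  44.1194] 18.607421782855347 -18.233200921337012
0.0 [-43.8659  44.1987] 18.52711909873096 -18.192541125347496
0.01 [-43.8167  44.2385] 18.56090972956907 -18.15871102235213
0.02 [-43.8505  44.1458] 18.640204594075325 -18.18913822562177
0.03 [-44.2577  44.7437] 18.66561454491138 -18.190715278536846
0.04 0 0 0
bat top u max -0.04522505460192302 0.07060791808061186
bat v [-24.9691  23.7982]
bat v [-24.9218  23.7567]
bat v [-24.9323  23.6526]
```

View pics/w8.png

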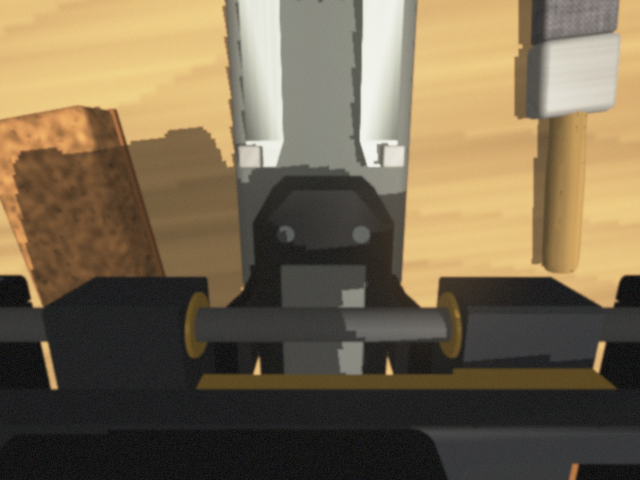

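servo_tool --targets "0 2.8 -0.7 0 0 0 0.4; 0 2.8 -0.7 0 0 0 0.4; -8 2.8 -0.7 0 0 0 0.4; -18 2.8 -0.7 0 0 0 0.4; -28 2.8 -0.7 0 0 0 0.4; -36 2.8 -0.7 0 0 0 0.4; -36 2.8 -0.7 0 0 0 0.4"

```text
clock: 11.0
tcp_pos: [0.5494, -0.0484, 0.081]
eef_rot: [[-0.992, 0.001, -0.126], [0.126, -0.0, -0.992], [-0.001, -1.0, -0.0]]
wrist_force: [1.5, -0.3, -2.7]
width: 0.05
```

Run:
```python
from h import *
p=bot.camera('wrist'); save(p,'w9.png'); s=bot.read_state(); print(s['tcp_pos'],s['wrist_force'],s['torque'],s['width'],s['clock'])
plan([.6116,-.0565,.0805],-7.2)
W=cloud(p)
u,v,h=dockfit(W,.6127,-.0556,.04,-7.2)
t=(abs(v)<.035)&(h>.06)&(h<.074)&(u<.05); print('bat top u max',np.percentile(u[t],99), np.median(h[t]))
```

```text
[ 0.549  -0.0484  0.081 ] [ 1.541  -1.0574 -2.6079] [ 0.0268 -0.1315 -0.0302] 0.049941763380252725 11.05
shift [-63.0851   0.5243   0.1352] turn [-0.0029 -0.0388 -0.0403] 1.0
bat top u max -0.008809439941855483 0.06682655263587939
```

View pics/w9.png

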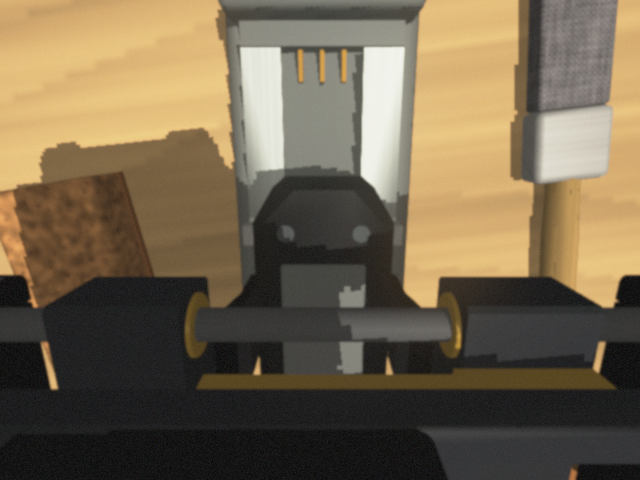

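servo_tool --targets "-8 0.3 0 0 0 0 0.4; -18 0.3 0 0 0 0 0.4; -30 0.3 0 0 0 0 0.4; -42 0.3 0 0 0 0 0.4; -50 0.3 0 0 0 0 0.4; -55 0.3 0 0 0 0 0.4; -58 0.3 0 0 0 0 0.4; -60 0.3 0 0 0 0 0.4; -60 0.3 0 0 0 0 0.4"

```text
clock: 12.18
tcp_pos: [0.6083, -0.0559, 0.0807]
eef_rot: [[-0.992, 0.001, -0.126], [0.126, -0.0, -0.992], [-0.001, -1.0, 0.0]]
wrist_force: [-2.5, 0.9, 0.8]
width: 0.0496
```

Run:
```python
from h import *
p=bot.camera('wrist'); save(p,'w10.png'); s=bot.read_state(); print(s['tcp_pos'],s['wrist_force'],s['torque'],s['width'],s['clock'])
plan([.6116,-.0565,.0805],-7.2)
W=cloud(p)
u,v,h=dockfit(W,.6127,-.0556,.04,-7.2)
t=(abs(v)<.035)&(h>.06)&(h<.074)&(u<.08); print('bat top u max',np.percentile(u[t],99), np.median(h[t]))
```

```text
[ 0.6083 -0.0559  0.0807] [-1.1735  0.6119  0.6688] [ 0.1089  0.7188 -0.0419] 0.05004818563760122 12.225
shift [-3.3718  0.1904  0.1767] turn [ 0.0002 -0.0335 -0.041 ] 1.0
bat top u max 0.050557820135479804 0.06626694958014333
```

View pics/w10.png

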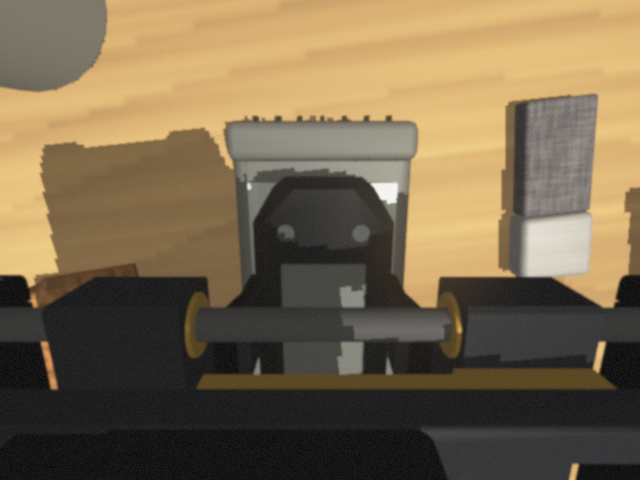

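servo_tool --targets "-1.5 0 0 0 0 0 0.4; -3 0 0 0 0 0 0.4; -4 0 0 0 0 0 0.4; -4 0 0 0 0 0 0.4"

```text
clock: 12.72
tcp_pos: [0.6105, -0.0562, 0.0806]
eef_rot: [[-0.992, -0.004, -0.126], [0.126, 0.0, -0.992], [0.004, -1.0, 0.0]]
wrist_force: [-12.4, 1.3, 9.2]
width: 0.05
```

Run:
```python
from h import *
p=bot.camera('wrist'); save(p,'w11.png'); s=bot.read_state(); print(s['tcp_pos'],s['wrist_force'],s['torque'],s['width'],s['clock'])
W=cloud(p)
u,v,h=dockfit(W,.6127,-.0556,.04,-7.2)
t=(abs(v)<.035)&(h>.06)&(h<.074)&(u<.08); print('bat top u max',np.percentile(u[t],99), np.median(h[t]))
```

```text
[ 0.6105 -0.0562  0.0805] [-12.9983   1.4685   9.3866] [ 0.3987  2.9952 -0.016 ] 0.049975279266989775 12.775
bat top u max 0.05258569117315515 0.06626239679684938
```

servo_tool --targets "0.5 -0.2 0 0 0 0 0.4; 0.5 -0.2 0 0 0 0 0.6; 0.5 -0.2 0 0 0 0 1; 0.5 -0.2 0 0 0 0 1; 0.5 -0.2 0 0 0 0 1; 0.5 -0.2 0 0 0 0 1; 0.5 -0.2 0 0 0 0 1"

```text
clock: 13.65
tcp_pos: [0.6118, -0.0564, 0.081]
eef_rot: [[-0.992, 0.001, -0.126], [0.126, -0.0, -0.992], [-0.001, -1.0, 0.0]]
wrist_force: [0.1, 0.0, -0.0]
width: 0.0856
```

Run:
```python
from h import *
p=bot.camera('wrist'); save(p,'w12.png'); s=bot.read_state(); print(s['tcp_pos'],s['wrist_force'],s['torque'],s['width'],s['clock'])
W=cloud(p)
u,v,h=dockfit(W,.6127,-.0556,.04,-7.2)
t=(abs(v)<.035)&(h>.06)&(h<.074)&(u<.08); print('bat top u max',np.percentile(u[t],99), np.median(h[t]))
```

```text
[ 0.6117 -0.0564  0.081 ] [-0.4062 -0.0877  0.07  ] [0.0473 0.061  0.0438] 0.08621987753528282 13.7
bat top u max 0.05256637446150366 0.0662373624647156
```

View pics/w12.png

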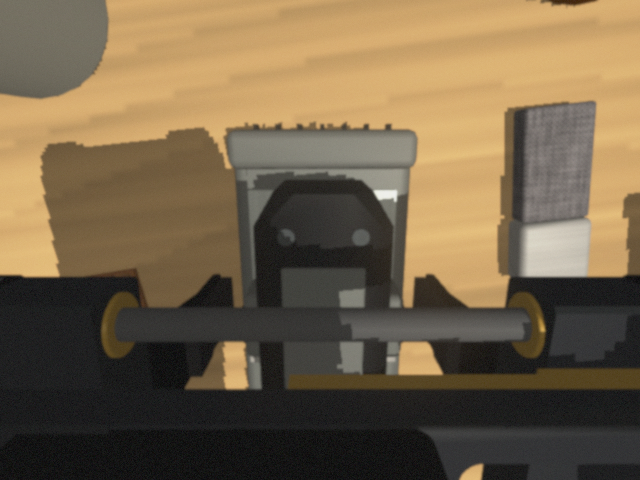

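Battery is seated, jaws open. Rising straight up to look again.

servo_tool --targets "0 -10 0 0 0 0 1; 0 -40 0 0 0 0 1; 0 -90 0 0 0 0 1; 10 -140 0 0 0 0 1; 20 -170 0 0 0 0 1; 20 -170 0 0 0 0 1; 20 -170 0 0 0 0 1"

```text
clock: 14.58
tcp_pos: [0.5915, -0.0538, 0.2506]
eef_rot: [[-0.992, -0.0, -0.126], [0.126, -0.0, -0.992], [0.0, -1.0, 0.0]]
wrist_force: [-0.0, -0.4, -0.2]
width: 0.0873
```

Run:
```python
from h import *
p=bot.camera('wrist'); save(p,'w13.png'); W=cloud(p)
s=bot.read_state(); print(s['tcp_pos'],s['wrist_force'],s['clock'])
u,v,h=dockfit(W,.6127,-.0556,.04,-7.2)
t=(abs(v)<.02)&(h>.055)&(h<.075)&(abs(u)<.09); print('top u',np.percentile(u[t],[1,99]),np.median(h[t]))
for sg in(1,-1):
    bt=(sg*v>.024)&(abs(v)<.036)&(h>.03)&(h<.06)&(abs(u)<.03); print('button',np.percentile(u[bt],[2,98]),np.percentile(sg*v[bt],[50,98]),bt.sum())
print(rect(W,clean((abs(u)<.07)&(abs(v)<.04)&(h>.062)&(h<.075))))
c=(abs(v)<.06)&(h>-.008)&(h<.003)&(u>-.1)&(u<0);print('case v',np.percentile(v[c],[.5,99.5]))
for u0 in(-.04,-.03,0,.03):
    m=(abs(u-u0)<.004)&(h>.06)&(h<.075)&(abs(v)<.04); print(u0,np.percentile(v[m],[1,99]))
fl=(abs(v)<.035)&(abs(h)<.004)&(u>-.14); print('floor u',np.percentile(u[fl],[.2,1]))
hs=(abs(v)<.035)&(h>.022)&(h<.03)&(u>.055)&(u<.1); print('housing u',np.percentile(u[hs],[1,99]))
```

```text
[ 0.5913 -0.0538  0.2499] [ 0.0605  0.0984 -0.7976] 14.625
top u [-0.0558  0.0517] 0.06662041166630325
button [-0.0146  0.0119] [0.0284 0.0322] 257
button [-0.0148  0.0119] [0.0288 0.0325] 256
(array([610.3816, -55.4852]), [49.57170867919922, 109.72046661376953], np.float32(-7.29751), 7816)
case v [-0.0456  0.0459]
-0.04 [-0.025   0.0245]
-0.03 [-0.0248  0.0245]
0 [-0.025   0.0247]
0.03 [-0.0244  0.024 ]
floor u [-0.1107 -0.1104]
housing u [0.059  0.0748]
```

View pics/w13.png

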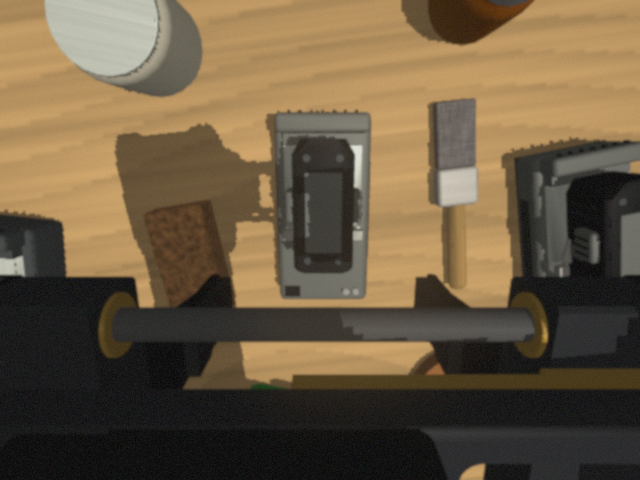

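Run:
```python
from rig import bot
print(bot.finish_job())
```

```text
the job is handed in; nothing more can be done
None
```

I pinched both catches of the lamp's battery, slid it straight off, and slid it into the free charger until it met the end stop at about 13 N. I then let go, raised the gripper clear and handed the job in at about 14.6 s of robot time.

My last wrist-camera check showed the following:

| Check | Result |
|---|---|
| Gap from battery to housing | 7.3 mm, against 7.7 mm when it was home on the lamp |
| Battery front to charger's open end | within about 0.2 mm of the same distance on the lamp |
| Sideways offset from the case centre | about 0.4 mm or less |
| Yaw | within 0.1° of the rails |
| Height | flush on the floor |
| Buttons | both about 32 mm out, so fully sprung |
| Wrist force | under 1 N, with nothing touching the gripper |

No check failed. The closed width read 49.8 mm rather than the 52 mm expected with both buttons pinched in. I put this down to pad compliance, and the battery came off freely. I did not re-measure the other things on the bench, but the arm never went near enough to touch them, and those in the last picture looked undisturbed.

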